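# Hold the die press's swing arm over its spindle

### The job

I am refitting the swing arm of the small bench die press. First take the spacer collar off the press's spindle and set it down flat in the wooden parts tray, without dropping it; then pick up the loose cast swing arm by its balance point and hold it level just above the spindle, its bore centred over the spindle tip a few centimetres clear, and its striker end centred over the press's wooden cutting block, so that I can grease the spindle. Finish while still holding it there, still, with only the gripper carrying it, and leave the mallet, the wood offcut and the jar alone.

Things in the scene. Friction and masses are not known exactly. Their poses are not given: they have to be found in the camera images.
- swing_balance (a point): Balance point of the swing arm (centre of mass in plan): on the bar's centre line, half-way up the bar, 26 mm above the underside; 62 mm from the bore's axis and 128 mm from the striker's axis, so 31 mm nearer the hub than the middle of the part. x points along the bar to the hub, z up; the 18 mm bar is gripped across y.
- swing_bore (a point): Centre of the mouth of the hub's bore at the underside of the swing arm (x +62 mm, z -26 mm from the balance point). Axes as the arm's.
- swing_striker (a point): Centre of the striker foot's underside on the swing arm (x -128 mm, z -26 mm from the balance point). Axes as the arm's.
- swing_arm: The loose swing arm, dark cast iron, 0.5 to 0.9 kg, 241 mm long, lying on the bench: a straight bar 18 mm wide, 20 mm tall (16 to 36 mm above the underside) joins a round hub (54 mm diameter, 40 mm tall, 30 mm upright through bore) to a smaller round striker foot (48 mm diameter, 30 mm tall). Origin directly below the balance point, at the underside; x along the bar to the hub, z up.
- spindle_tip (a point): Centre of the top of the press's bright upright spindle, 22 mm in diameter, 95 mm above the bench; it rises 40 mm out of the shoulder of a dark round column (40 mm diameter, shoulder 55 mm above the bench). x points from the cutting block towards the column, z up.
- block_top (a point): Centre of the top of the press's light wooden cutting block (90 x 90 mm, top 43 mm above the bench), 190 mm from the spindle axis along the press's -x. Same axes as spindle_tip. Hub and striker of the swing arm are 190 mm apart too.
- press: The bench die press, fixed: grey base plate 290 x 110 x 15 mm with the column near one end and the cutting block at the other. Origin on the bench between the two, 62 mm from the spindle axis; axes as spindle_tip.
- collar_centre (a point): Centre, half-way up, of the aluminium spacer collar: a plain ring 46 mm outside, 27 mm bore, 30 mm tall, 0.1 to 0.16 kg, loose over the spindle and resting on the column's shoulder: its centre starts 70 mm above the bench, the spindle stands 10 mm out of its top, and it must be raised over 40 mm to come off. z is its axis.
- collar: The same collar; origin at the centre of its underside, 15 mm below collar_centre.
- tray_floor (a point): Centre of the inner floor of the fixed light wooden parts tray: 130 mm (x) by 130 mm (y) outside, walls 6 mm thick and 20 mm tall over the bench, floor 6 mm above the bench. z up.
- tray: The parts tray as a whole, fixed; origin under its centre.
- mallet: Wooden mallet lying at the far side of the bench, not to be disturbed: head 60 mm in diameter and 100 mm long, handle 160 mm. Origin on the bench under the head's centre.
- offcut: Wood offcut 60 x 110 x 35 mm at the far side of the bench, not to be disturbed. Origin at the centre of its underside.
- jar: Small amber glass jar, 56 mm in diameter, 65 mm tall, at the far side of the bench, not to be disturbed. Origin at the centre of its underside.
Things that resemble listed ones, but are neither listed nor needed, are in the scene too. There is more than one size of the swing_arm; the job needs the larger. There is more than one size of the collar; the job needs the smaller.

How it is judged:
On the way, in this order (a step that is already met when the one before it is completed fails the run):
1. the collar lies flat in the tray and is let go (x of collar_centre in the frame of tray_floor between -0.045 and 0.045 m and y of collar_centre in the frame of tray_floor between -0.045 and 0.045 m and z of collar_centre in the frame of tray_floor below 0.019 m and angle between collar_centre's own z axis and vertical below 0.12 rad and contact force between the fingers and collar below 0.05 N and linear speed of collar below 0.03 m/s), for 0.2 s.
2. the swing arm is lifted clear of the bench, gripped at its balance point (height (world z) of swing_balance above 0.05 m and height (world z) of each of swing_bore, swing_striker above 0.015 m and contact force between the fingers and swing_arm above 2 N and x of the grasp point in the frame of swing_balance between -0.02 and 0.02 m), for 0.2 s.
At the end, for the whole second after the job is handed in: Collar flat on the tray floor. Arm held only by the fingers, within 20 mm of its balance point along the bar, still, level within 5 degrees; bore within 12 mm of the spindle axis and 8 to 80 mm above its tip; striker within 30 mm of the cutting block's centre in plan (x of collar_centre in the frame of tray_floor between -0.045 and 0.045 m and y of collar_centre in the frame of tray_floor between -0.045 and 0.045 m and z of collar_centre in the frame of tray_floor below 0.019 m and angle between collar_centre's own z axis and vertical below 0.12 rad and horizontal distance between swing_bore and spindle_tip below 0.012 m and z of swing_bore in the frame of spindle_tip between 0.008 and 0.08 m and horizontal distance between swing_striker and block_top below 0.03 m and angle between swing_balance's own z axis and vertical below 0.087 rad and x of the grasp point in the frame of swing_balance between -0.02 and 0.02 m and contact force between the fingers and swing_arm above 2 N and contact force between swing_arm and press below 0.05 N and contact force between swing_arm and tray below 0.05 N and contact force between swing_arm and collar below 0.05 N and linear speed of swing_arm below 0.03 m/s and angular speed of swing_arm below 0.15 rad/s); the arm keeps its last pose, push and grip.
It fails at once if the collar is dropped (falls free faster than 0.5 m/s) (contact force between the fingers and collar below 0.01 N and linear speed of collar above 0.5 m/s).
It fails at once if the swing arm is dropped (falls free faster than 0.5 m/s) (contact force between the fingers and swing_arm below 0.01 N and linear speed of swing_arm above 0.5 m/s).
It fails at once if the mallet is disturbed (moved by more than 20 mm) (distance of mallet from where it was at the start of the episode above 0.02 m).
It fails at once if the offcut is disturbed (moved by more than 20 mm) (distance of offcut from where it was at the start of the episode above 0.02 m).
It fails at once if the jar is disturbed (moved by more than 20 mm) (distance of jar from where it was at the start of the episode above 0.02 m).
It also fails if it takes over 54 s, if anything falls off the work surface, if the arm or the gripper's body presses on something with over 40 N, if the wrist force passes 120 N, or if a joint passes its speed limit or range.

### The arm

A 6-joint arm with a two-finger parallel gripper is mounted at the origin on the work surface. World frame = base frame: x ahead of the robot, y to its left, z up, the work surface at z = 0. Lengths are in m, angles in rad, forces in N, time in s.
With the tool pointing down it reaches from about 0.35 to 0.925 m from the base axis. Payload 6.4 kg.
Tool frame: the origin (TCP) lies on the mounting face of the last link; the fingertips stand 173 mm ahead of it and the grasp point (between the pads) lies 155 mm ahead of it; z points along the fingers, y is the line along which they close (so a half turn about z gives the same grasp; the last joint's range is limited). The gripper opens to 85 mm and grips with 20 to 120 N. Pads are 22 mm wide; open, the fingers measure 114 mm over their backs; the gripper's body (76 mm by 85 mm) begins 54 mm behind the grasp point. The pads swing forward as they close: fully open they stand 13 mm farther back than shut.
Start: joints at [-1.491, 0.245, 1.558, -0, 1.339, -0.174], TCP at [0.163, -0.629, 0.405] pointing down, gripper open.
Joint ranges: [-3.13, 3.13], [-1.02, 2.26], [0.13, 2.54], [-0.95, 4.09], [0.21, 2.88], [-2.74, 2.74]. Speed limits (rad/s): [2.57, 2.57, 3.14, 3.14, 3.14, 3.14].

### API

Orientations are given as a unit quaternion [x, y, z, w].
In Python, from station import readout, viewer, job gives the robot as it stands.
- The arm moves only by the shell command python3 -m creep 'ROWS' [FORCE]. ROWS is JSON, a list of rows, each an object of numbers: "hand": the finger opening in m, from 0 to 0.0854; "tx", "ty", "tz": the shift along the world's x, y, z in m; "rx", "ry", "rz": the turn, a rotation vector about the world's x, y, z in rad. A call has 1 to 5 rows; each row shifts and turns the commanded pose from where the row before left it; what a row does not reach is not made up. A row lasts 1/10 s, in which the tool goes at most 50 mm and 8.59 degrees, less where a joint would pass 70% of its speed; a pose out of reach is approached as far as the arm can. A call with a gripper value outside its range is refused whole. The fingers move at their own pace and stop on an object; FORCE is the grip in N (left out, the last holds). Time passes only in rows, so rows that do not move let the fingers close. It gives the time, the measured TCP pose, the force, the opening and the grip force at its end, in the units of the state.
- readout.observe(): the state, without advancing time (a new reading comes with each control period).
- viewer.snapshot(name): name is "side" or "top"; returns the picture (480x640x3 uint8, red, green, blue); there is no depth.
- viewer.camera_params(name): a dict with "vfov" (degrees; the focal length in pixels is half the picture's height over the tangent of half this angle, whatever the lens; pixels are square), "cx", "cy" (the principal point, pixels), "dist" ([k1, k2, p1, p2, k3] as OpenCV has them; the pictures are not rectified), "R" (3x3) and "t" (3): a world point X has camera coordinates R X + t. Camera axes: x right, y down, z forward; pixel columns grow to the right and rows downward; lengths in m; the calibration is good to about 2 mm. A picture is of the moment at which its call begins. camera_params takes no time and is no camera call.
- job.sign_off(): hands the job in; it is judged then, once.
The state is a dict: "t": time; "qpos": joint angles; "joint_vel": joint speeds; "joint_efforts": joint torques, N m; "tool_pos": TCP position; "tool_rot": TCP orientation; "ft_force": force on the tool from outside, world axes, zero at the start; "torque": the same for the moment, N m; "finger_gap": finger opening in m; "finger_force": force on a finger pad.
Only numpy, scipy, OpenCV 4.12 (cv2) and the standard library are available. Lean on these libraries where they do the work, as an engineer would, in place of code of your own. Each camera call takes 0.05 s, during which the arm holds its last target. There are 200 camera calls.

## Working session

There is one attempt and no reset: what is moved stays moved. The work goes in short steps, Python scripts to look and compute and a shell command to move; the robot and the scene stay as the last step left them, time stands still between calls to the robot, and variables do not carry over. Pictures are saved under pics/ and viewed, at most 10 in all, crops included, and the job is handed in when it is done.

```bash
mkdir -p pics; ls
python3 - <<'E'
from station import readout, viewer
import cv2, json
print(readout.observe())
for n in("side","top"):
    p=viewer.camera_params(n); print(n,p)
    cv2.imwrite(f"pics/{n}0.png",viewer.snapshot(n)[:,:,::-1])
E
```

```text
pics
{'t': 0.0, 'qpos': array([-1.49106085e+00,  2.45834420e-01,  1.55902046e+00,  4.52254773e-05,
        1.33870697e+00, -1.74111418e-01]), 'joint_vel': array([ 4.58128269e-04, -9.47700238e-05,  1.15119421e-04, -3.73090926e-04,
       -9.49839433e-04, -1.14585062e-03]), 'joint_efforts': array([-4.48158071e-04, -4.29512465e+01, -3.26128650e+01, -8.84290102e-05,
        5.44172755e-03, -1.04818102e-05]), 'tool_pos': array([ 0.16321789, -0.62894063,  0.40356351]), 'tool_rot': array([ 9.91956207e-01,  1.26577698e-01,  6.84206827e-05, -9.82462460e-04]), 'ft_force': array([-0.06678947,  0.8489917 ,  0.07758076]), 'torque': array([ 0.07280671, -0.02185341, -0.01211765]), 'finger_force': 0.0, 'finger_gap': 0.08529230088367679}
side {'vfov': 54.180201153477256, 'cx': 315.27081811608195, 'cy': 238.55771092608776, 'dist': array([-0.08633762,  0.        ,  0.        ,  0.        ,  0.        ]), 'R': array([[-0.66687919, -0.74513681, -0.00657868],
       [-0.48134603,  0.43749875, -0.75953989],
       [ 0.5688393 , -0.50335472, -0.65042746]]), 't': array([0.35249545, 0.33206498, 0.96844017])}
top {'vfov': 54.97588787302448, 'cx': 319.6695929496395, 'cy': 237.03802202631118, 'dist': array([-0.08257471,  0.        ,  0.        ,  0.        ,  0.        ]), 'R': array([[ 0.00616126, -0.999966  , -0.00548007],
       [-0.99505865, -0.00558776, -0.09913156],
       [ 0.09909757,  0.00606377, -0.99505925]]), 't': array([-0.03580256,  0.540082  ,  1.05476099])}
```

View pics/top0.png

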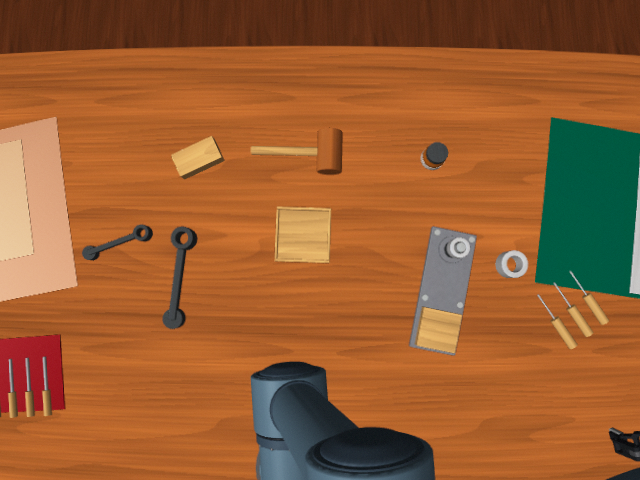

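View pics/side0.png

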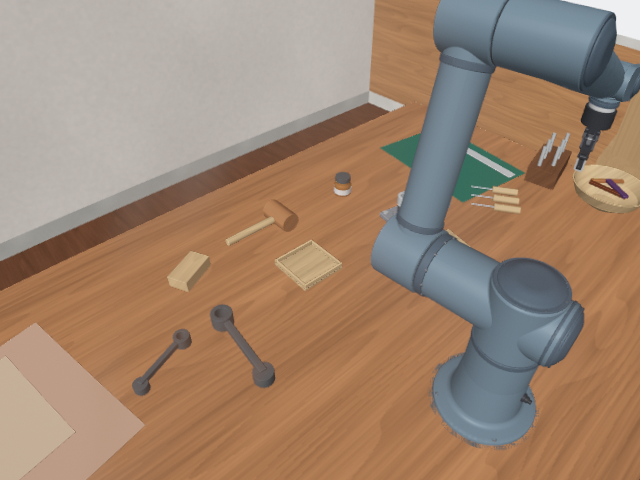

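The top view shows the following, by pixel:
- **Swing arms:** the two are hub (183,238) with striker (174,318), and hub (142,233) with striker (91,253). The first is longer, so it is the larger one the job needs.
- **Collars:** one is on the spindle at (459,247), the other loose at (512,264). The one on the spindle is the smaller and fits the description.
- **Tray and block:** the tray is at (303,235) and the block at (439,330).

I'll confirm this in one enlarged crop and measure.

```bash
cat > h.py <<'E'
import numpy as np, cv2
from station import readout, viewer
def K(p):
    f=240/np.tan(np.radians(p["vfov"]/2)); return np.array([[f,0,p["cx"]],[0,f,p["cy"]],[0,0,1]])
def world(n,uv,z):
    p=viewer.camera_params(n)
    q=cv2.undistortPoints(np.array([[uv]],float),K(p),p["dist"])[0,0]
    R=p["R"];d=R.T@np.array([*q,1]);c=-R.T@p["t"]
    return c+d*(z-c[2])/d[2]
def pix(n,X):
    p=viewer.camera_params(n)
    return cv2.projectPoints(np.array(X,float).reshape(-1,1,3),cv2.Rodrigues(p["R"])[0],p["t"],K(p),p["dist"])[0][:,0]
E
python3 - <<'E'
from h import *
im=cv2.imread("pics/top0.png")
a=cv2.resize(im[215:365,75:205],None,fx=4,fy=4,interpolation=cv2.INTER_CUBIC)[:, :400*2]
b=cv2.resize(im[215:365,405:535],None,fx=4,fy=4,interpolation=cv2.INTER_CUBIC)
o=np.hstack([a,b]); o=cv2.resize(o,(800,int(o.shape[0]*800/o.shape[1])));print(o.shape)
cv2.imwrite("pics/crop0.png",o)
print("hub",world("top",(183,238),.04),"str",world("top",(174,318),.03))
print("tray",world("top",(303,235),.01),"spindle",world("top",(459,247),.09),"block",world("top",(439,330),.043),"loosecollar",world("top",(512,264),.03))
# dark blobs for arm
g=im.max(2); m=(g<80).astype(np.uint8); n,l,s,c=cv2.connectedComponentsWithStats(m[:, :240])
for i in range(1,n):
    if s[i,4]>150: print(s[i],c[i])
E
```

```text
(461, 800, 3)
hub [0.53491123 0.28657355 0.04      ] str [0.34876912 0.3050917  0.03      ]
tray [0.54660755 0.00723176 0.01      ] spindle [ 0.51353838 -0.34180944  0.09      ] block [ 0.32712372 -0.30619591  0.043     ] loosecollar [ 0.47872218 -0.4857599   0.03      ]
[ 83 225  70  35 601] [117.45923461 242.14143095]
[ 163  227   34  102 1211] [178.56729975 277.11395541]
```

View pics/crop0.png

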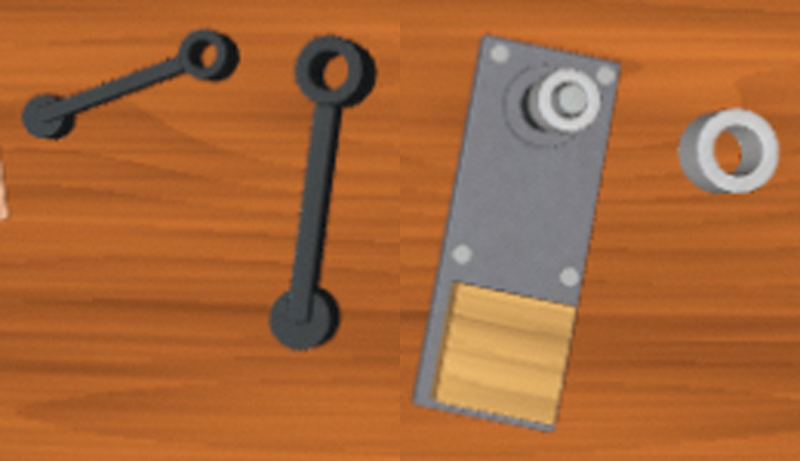

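```bash
python3 - <<'E'
from h import *
sp=world("top",(460.6,246.8),.095); bl=world("top",(439.1,329.9),.043)
co=world("top",(405+168.5/3.077,215+99.5/3.077),.085)
hu=world("top",(182.3,237.7),.04); st=world("top",(172.8,318.0),.03)
print("sp",sp,"collartop",co,"bl",bl,"hub",hu,"st",st)
for a,b in((sp,bl),(hu,st)):
    d=(a-b)[:2]; print(np.linalg.norm(d),np.degrees(np.arctan2(d[1],d[0])))
print("bal",hu+(st-hu)*62/190)
print(world("side",(222,313),.04),world("side",(263,371),.03), world("side",(308,265),.006))
E
python3 -m creep '[{"tx":0.05,"ty":0.04},{"tx":0.05,"ty":0.04},{"tx":0.05,"ty":0.04},{"tx":0.05,"ty":0.04},{"tx":0.05,"ty":0.04,"hand":0.07}]'
```

```text
sp [ 0.51360019 -0.34390296  0.095     ] collartop [ 0.51319152 -0.34500438  0.085     ] bl [ 0.32734949 -0.30642867  0.043     ] hub [0.53560586 0.2882617  0.04      ] st [0.34872359 0.30793665 0.03      ]
0.18998326874209825 -11.376219760292072
0.1879151116016483 -6.009956992076069
bal [0.47462323 0.29468195 0.03673684]
[0.52956178 0.29287734 0.04      ] [0.34411316 0.31356571 0.03      ] [0.54363824 0.01282904 0.006     ]$[0]: bad value
```

```bash
python3 -m creep '[{"tx":0.035,"ty":0.03,"tz":0,"rx":0,"ry":0,"rz":0,"hand":0.07}]'; echo; python3 -m creep '[{"tx":0.035,"ty":0.03,"hand":0.07}]'
```

```text
t: 0.2
tool_pos: [0.1957, -0.6008, 0.404]
tool_rot: [0.992, 0.124, -0.001, 0.0]
ft_force: [1.6, 0.5, -1.0]
finger_gap: 0.0733
finger_force: 0.0
$[0]: bad value
```

```bash
python3 -m creep '[{"tx":0.035,"ty":0.028,"tz":0,"rx":0,"ry":0,"rz":0,"hand":0.07},{"tx":0.035,"ty":0.028,"tz":0,"rx":0,"ry":0,"rz":0,"hand":0.07},{"tx":0.035,"ty":0.028,"tz":0,"rx":0,"ry":0,"rz":0,"hand":0.07},{"tx":0.035,"ty":0.028,"tz":0,"rx":0,"ry":0,"rz":0,"hand":0.07},{"tx":0.035,"ty":0.028,"tz":0,"rx":0,"ry":0,"rz":-0.08,"hand":0.07}]'
python3 -m creep '[{"tx":0.035,"ty":0.028,"tz":-0.02,"rx":0,"ry":0,"rz":-0.08,"hand":0.07},{"tx":0.035,"ty":0.028,"tz":-0.02,"rx":0,"ry":0,"rz":-0.08,"hand":0.07},{"tx":0.035,"ty":0.028,"tz":-0.02,"rx":0,"ry":0,"rz":-0.08,"hand":0.07},{"tx":0.035,"ty":0.028,"tz":-0.02,"rx":0,"ry":0,"rz":-0.04,"hand":0.07},{"tx":0,"ty":0,"tz":-0.02,"rx":0,"ry":0,"rz":0,"hand":0.07}]'
python3 - <<'E'
from h import *
print(readout.observe()["tool_pos"])
im=viewer.snapshot("top")[:,:,::-1]; s=viewer.snapshot("side")[:,:,::-1]
cv2.imwrite("pics/s1.png",np.hstack([cv2.resize(im[180:340,380:540],(400,400)),cv2.resize(s[120:280,330:490],(400,400))]))
E
```

```text
t: 0.7
tool_pos: [0.3743, -0.4577, 0.4043]
tool_rot: [0.996, 0.086, -0.0, -0.0]
ft_force: [-0.3, -0.5, -0.6]
finger_gap: 0.0697
finger_force: 0.0
t: 1.2
tool_pos: [0.5161, -0.3436, 0.3035]
tool_rot: [0.999, -0.051, 0.0, -0.001]
ft_force: [-0.8, 0.3, -0.2]
finger_gap: 0.0699
finger_force: 0.0
[ 0.51612657 -0.34356282  0.3034734 ]
```

View pics/s1.png

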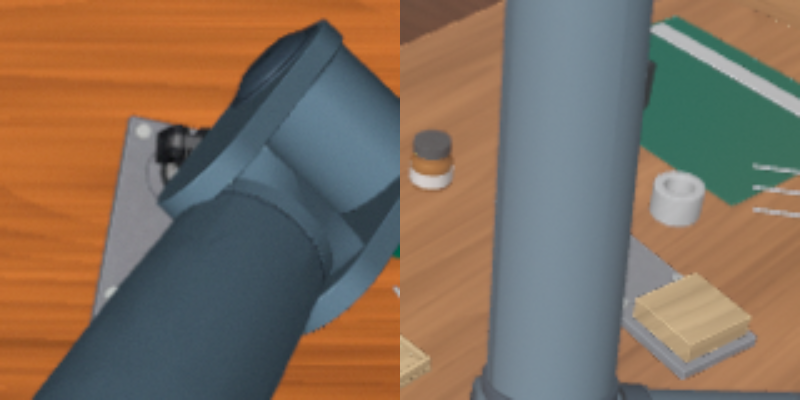

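The press is hidden by the forearm in both views: the top crop shows only a finger near the column, and the side crop shows the block but no spindle. I'll go by the calibration and rely on the force and gap readings.

```bash
python3 -m creep '[{"tx":-0.0025,"ty":0,"tz":-0.02,"rx":0,"ry":0,"rz":0,"hand":0.07},{"tx":0,"ty":0,"tz":-0.02,"rx":0,"ry":0,"rz":0,"hand":0.07},{"tx":0,"ty":0,"tz":-0.02,"rx":0,"ry":0,"rz":0,"hand":0.07},{"tx":0,"ty":0,"tz":-0.014,"rx":0,"ry":0,"rz":0,"hand":0.07},{"tx":0,"ty":0,"tz":0,"rx":0,"ry":0,"rz":0,"hand":0.07}]'
python3 -m creep '[{"tx":0,"ty":0,"tz":0,"rx":0,"ry":0,"rz":0,"hand":0.04},{"tx":0,"ty":0,"tz":0,"rx":0,"ry":0,"rz":0,"hand":0.03},{"tx":0,"ty":0,"tz":0,"rx":0,"ry":0,"rz":0,"hand":0.03},{"tx":0,"ty":0,"tz":0,"rx":0,"ry":0,"rz":0,"hand":0.03},{"tx":0,"ty":0,"tz":0,"rx":0,"ry":0,"rz":0,"hand":0.03}]' 30
```

```text
t: 1.8
tool_pos: [0.5097, -0.3473, 0.229]
tool_rot: [0.999, -0.054, -0.001, -0.001]
ft_force: [-0.4, -0.8, -0.2]
finger_gap: 0.0701
finger_force: 0.0
t: 2.3
tool_pos: [0.5113, -0.3464, 0.2326]
tool_rot: [0.999, -0.053, 0.0, -0.001]
ft_force: [-1.0, 7.7, 5.5]
finger_gap: 0.0456
finger_force: 30.9
```

```bash
python3 -m creep '[{"tx":0.001,"ty":0.002,"tz":0,"rx":0,"ry":0,"rz":0,"hand":0.03},{"tx":0,"ty":0,"tz":0.01,"rx":0,"ry":0,"rz":0,"hand":0.03},{"tx":0,"ty":0,"tz":0.015,"rx":0,"ry":0,"rz":0,"hand":0.03},{"tx":0,"ty":0,"tz":0.015,"rx":0,"ry":0,"rz":0,"hand":0.03}]'
python3 -m creep '[{"tx":0,"ty":0,"tz":0.02,"rx":0,"ry":0,"rz":0,"hand":0.03},{"tx":0,"ty":0,"tz":0.02,"rx":0,"ry":0,"rz":0,"hand":0.03},{"tx":0,"ty":0,"tz":0.02,"rx":0,"ry":0,"rz":0,"hand":0.03},{"tx":0,"ty":0,"tz":0,"rx":0,"ry":0,"rz":0,"hand":0.03}]'
python3 - <<'E'
from h import *
for i in range(3): print(readout.observe()["tool_pos"]); viewer.snapshot("top")
E
```

```text
t: 2.7
tool_pos: [0.5119, -0.3455, 0.2726]
tool_rot: [0.999, -0.053, 0.001, 0.0]
ft_force: [0.6, -0.4, -0.7]
finger_gap: 0.0453
finger_force: 31.0
t: 3.1
tool_pos: [0.5126, -0.3461, 0.3359]
tool_rot: [0.999, -0.053, 0.003, 0.003]
ft_force: [0.3, 0.1, -0.5]
finger_gap: 0.0454
finger_force: 31.0
[ 0.51256923 -0.34609807  0.33586464]
[ 0.51212521 -0.34569592  0.33355296]
[ 0.51173113 -0.34529906  0.33164459]
```

```bash
python3 -m creep '[{"tx":0.002,"ty":0.022,"tz":0,"rx":0,"ry":0,"rz":0,"hand":0.03},{"tx":0.004,"ty":0.044,"tz":0,"rx":0,"ry":0,"rz":0,"hand":0.03},{"tx":0.004,"ty":0.044,"tz":0,"rx":0,"ry":0,"rz":0,"hand":0.03},{"tx":0.004,"ty":0.044,"tz":0,"rx":0,"ry":0,"rz":0,"hand":0.03},{"tx":0.004,"ty":0.044,"tz":0,"rx":0,"ry":0,"rz":0,"hand":0.03}]'
python3 -m creep '[{"tx":0.004,"ty":0.044,"tz":0,"rx":0,"ry":0,"rz":0,"hand":0.03},{"tx":0.004,"ty":0.044,"tz":0,"rx":0,"ry":0,"rz":0,"hand":0.03},{"tx":0.004,"ty":0.044,"tz":0,"rx":0,"ry":0,"rz":0,"hand":0.03},{"tx":0.004,"ty":0.024,"tz":-0.02,"rx":0,"ry":0,"rz":0,"hand":0.03},{"tx":0,"ty":0,"tz":-0.02,"rx":0,"ry":0,"rz":0,"hand":0.03}]'
python3 -m creep '[{"tx":0,"ty":0,"tz":-0.03,"rx":0,"ry":0,"rz":0,"hand":0.03},{"tx":0,"ty":0,"tz":-0.03,"rx":0,"ry":0,"rz":0,"hand":0.03},{"tx":0,"ty":0,"tz":-0.02,"rx":0,"ry":0,"rz":0,"hand":0.03},{"tx":0,"ty":0,"tz":-0.01,"rx":0,"ry":0,"rz":0,"hand":0.03},{"tx":0,"ty":0,"tz":0,"rx":0,"ry":0,"rz":0,"hand":0.03}]'
python3 - <<'E'
from h import *
P=[]
for i in range(6): P.append(readout.observe()["tool_pos"]); s=viewer.snapshot("side")
print(np.round(P,4))
t=viewer.snapshot("top")
cv2.imwrite("pics/tray1.png",np.hstack([cv2.resize(t[160:310,230:380],(400,400)),cv2.resize(s[190:310,250:370],(400,400))])[:,:,::-1])
E
```

```text
t: 3.75
tool_pos: [0.529, -0.1444, 0.3293]
tool_rot: [0.999, -0.053, -0.001, -0.001]
ft_force: [0.9, 0.2, -1.6]
finger_gap: 0.0451
finger_force: 31.0
t: 4.25
tool_pos: [0.545, 0.0127, 0.2896]
tool_rot: [0.999, -0.051, -0.0, -0.0]
ft_force: [0.5, -0.5, -0.7]
finger_gap: 0.0454
finger_force: 31.1
t: 4.75
tool_pos: [0.5445, 0.0095, 0.1987]
tool_rot: [0.999, -0.053, -0.002, -0.0]
ft_force: [0.3, -0.2, -1.6]
finger_gap: 0.0452
finger_force: 31.1
[[0.5445 0.0095 0.1987]
 [0.5453 0.0093 0.2002]
 [0.5459 0.009  0.2012]
 [0.5462 0.0089 0.2018]
 [0.5463 0.0088 0.202 ]
 [0.5463 0.0088 0.2021]]
```

View pics/tray1.png

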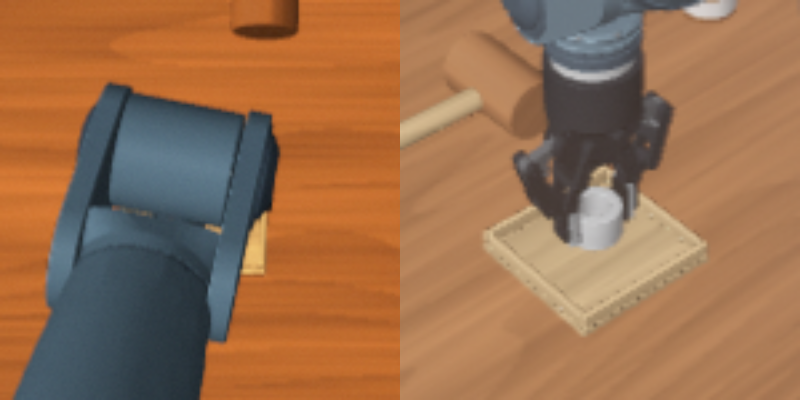

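The side crop shows the collar gripped at (600,218) just above the tray centre at (595,255), with the wall clear all round. I'll lower it to contact.

```bash
python3 -m creep '[{"tx":0,"ty":0,"tz":-0.008,"rx":0,"ry":0,"rz":0,"hand":0.03},{"tx":0,"ty":0,"tz":-0.006,"rx":0,"ry":0,"rz":0,"hand":0.03},{"tx":0,"ty":0,"tz":-0.002,"rx":0,"ry":0,"rz":0,"hand":0.03},{"tx":0,"ty":0,"tz":0,"rx":0,"ry":0,"rz":0,"hand":0.03},{"tx":0,"ty":0,"tz":0,"rx":0,"ry":0,"rz":0,"hand":0.03}]'
python3 -m creep '[{"tx":0,"ty":0,"tz":-0.001,"rx":0,"ry":0,"rz":0,"hand":0.03},{"tx":0,"ty":0,"tz":0,"rx":0,"ry":0,"rz":0,"hand":0.03}]'
python3 -m creep '[{"tx":0,"ty":0,"tz":-0.001,"rx":0,"ry":0,"rz":0,"hand":0.03},{"tx":0,"ty":0,"tz":0,"rx":0,"ry":0,"rz":0,"hand":0.03}]'
```

```text
t: 5.6
tool_pos: [0.5457, 0.0088, 0.1845]
tool_rot: [0.999, -0.053, -0.0, -0.0]
ft_force: [0.0, -0.7, -1.4]
finger_gap: 0.0458
finger_force: 31.1
t: 5.8
tool_pos: [0.5458, 0.0088, 0.1837]
tool_rot: [0.999, -0.053, 0.0, 0.0]
ft_force: [0.1, -0.9, -1.4]
finger_gap: 0.0454
finger_force: 31.1
t: 6.0
tool_pos: [0.546, 0.0088, 0.1836]
tool_rot: [0.999, -0.053, -0.0, 0.0]
ft_force: [-3.0, 0.4, 6.6]
finger_gap: 0.0453
finger_force: 31.6
```

```bash
python3 -m creep '[{"tx":0,"ty":0,"tz":0,"rx":0,"ry":0,"rz":0,"hand":0.05},{"tx":0,"ty":0,"tz":0,"rx":0,"ry":0,"rz":0,"hand":0.055},{"tx":0,"ty":0,"tz":0,"rx":0,"ry":0,"rz":0,"hand":0.062},{"tx":0,"ty":0,"tz":0,"rx":0,"ry":0,"rz":0,"hand":0.062},{"tx":0,"ty":0,"tz":0,"rx":0,"ry":0,"rz":0,"hand":0.062}]'
python3 -m creep '[{"tx":0,"ty":0,"tz":0.015,"rx":0,"ry":0,"rz":0,"hand":0.062},{"tx":0,"ty":0,"tz":0.03,"rx":0,"ry":0,"rz":0,"hand":0.062},{"tx":0,"ty":0,"tz":0.04,"rx":0,"ry":0,"rz":0,"hand":0.062},{"tx":0,"ty":0,"tz":0.03,"rx":0,"ry":0,"rz":0,"hand":0.062}]'
python3 -m creep '[{"tx":-0.012,"ty":0.046,"tz":0,"rx":0,"ry":0,"rz":0,"hand":0.062},{"tx":-0.012,"ty":0.046,"tz":0,"rx":0,"ry":0,"rz":0,"hand":0.062},{"tx":-0.012,"ty":0.046,"tz":0,"rx":0,"ry":0,"rz":0,"hand":0.062},{"tx":-0.012,"ty":0.046,"tz":0,"rx":0,"ry":0,"rz":0,"hand":0.05},{"tx":-0.012,"ty":0.046,"tz":0,"rx":0,"ry":0,"rz":0,"hand":0.05}]'
python3 - <<'E'
from h import *
for i in range(4): s=viewer.snapshot("side")
o=readout.observe();print(o["tool_pos"],o["tool_rot"])
t=viewer.snapshot("top")
cv2.imwrite("pics/arm1.png",np.hstack([cv2.resize(t[200:350,130:330],(533,400),interpolation=cv2.INTER_CUBIC)[:,:399],cv2.resize(s[230:390,190:350],(400,400),interpolation=cv2.INTER_CUBIC)])[:,:,::-1])
E
```

```text
t: 6.5
tool_pos: [0.5457, 0.0088, 0.1826]
tool_rot: [0.999, -0.053, -0.0, 0.0]
ft_force: [0.0, 0.0, -0.0]
finger_gap: 0.062
finger_force: 0.0
t: 6.9
tool_pos: [0.546, 0.0088, 0.3011]
tool_rot: [0.999, -0.053, 0.001, 0.0]
ft_force: [1.0, -0.1, -0.3]
finger_gap: 0.0623
finger_force: 0.0
t: 7.4
tool_pos: [0.485, 0.2405, 0.2991]
tool_rot: [0.999, -0.053, 0.001, -0.0]
ft_force: [1.5, 0.1, 0.4]
finger_gap: 0.05
finger_force: 0.0
[0.48533057 0.239766   0.29865433] [ 9.98656618e-01 -5.18130764e-02  6.03447480e-04 -3.52794134e-05]
```

View pics/arm1.png

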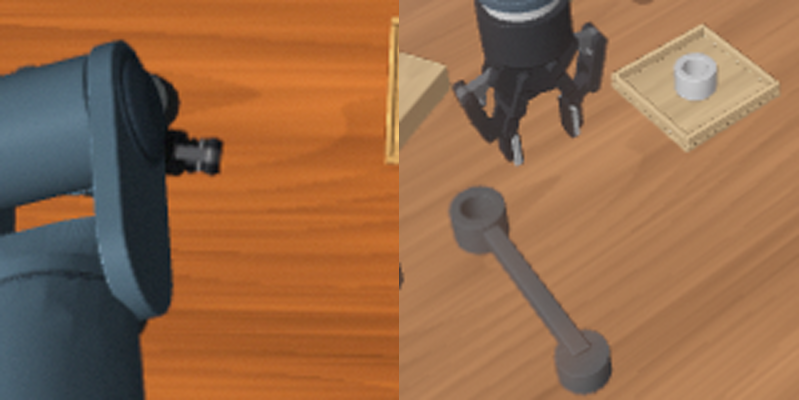

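The side crop shows the collar lying flat in the tray at (697,75), with the hub top at (479,210) and the striker top at (584,354). I'll cross-check the arm's pose from the side view.

Run:
```python
from h import *
h=world("side",(221.6,314.0),.04); s=world("side",(263.6,371.6),.03)
print(h,s,h+(s-h)*62/190,np.linalg.norm((h-s)[:2]),np.degrees(np.arctan2(*(h-s)[[1,0]])))
# rim fits: project model circles with top estimate and side estimate into both
t=np.linspace(0,2*np.pi,8,endpoint=False)
for nm,hc in(("top",(0.5356,0.2883)),("side",h[:2])):
  for n in("top","side"):
    q=pix(n,[[hc[0]+.027*np.cos(a),hc[1]+.027*np.sin(a),.04] for a in t]); print(nm,n,q.min(0).round(1),q.max(0).round(1))
```

```text
[0.52761363 0.29528395 0.04      ] [0.34207682 0.31351766 0.03      ] [0.46707004 0.3012339  0.03673684] 0.18643062358987844 -5.612742183242346
top top [170.9 226.2] [193.7 249.2]
top side [211. 302.] [233.5 319.4]
side top [167.9 229.6] [190.6 252.6]
side side [210.3 305.3] [232.9 323. ]
```

```bash
python3 -m creep '[{"tx":-0.007,"ty":0.029,"tz":0,"rx":0,"ry":0,"rz":0,"hand":0.06},{"tx":-0.007,"ty":0.029,"tz":0,"rx":0,"ry":0,"rz":0,"hand":0.06},{"tx":0,"ty":0,"tz":-0.03,"rx":0,"ry":0,"rz":0,"hand":0.06},{"tx":0,"ty":0,"tz":-0.03,"rx":0,"ry":0,"rz":0,"hand":0.06},{"tx":0,"ty":0,"tz":-0.02,"rx":0,"ry":0,"rz":0,"hand":0.06}]'
python3 -m creep '[{"tx":0,"ty":0,"tz":-0.02,"rx":0,"ry":0,"rz":0,"hand":0.06},{"tx":0,"ty":0,"tz":-0.016,"rx":0,"ry":0,"rz":0,"hand":0.06},{"tx":0,"ty":0,"tz":0,"rx":0,"ry":0,"rz":0,"hand":0.06},{"tx":0,"ty":0,"tz":0,"rx":0,"ry":0,"rz":0,"hand":0.06},{"tx":0,"ty":0,"tz":0,"rx":0,"ry":0,"rz":0,"hand":0.06}]'
python3 - <<'E'
from h import *
s=viewer.snapshot("side");o=readout.observe();print(o["tool_pos"],o["ft_force"])
cv2.imwrite("pics/arm2.png",cv2.resize(s[230:390,190:350],(600,600),interpolation=cv2.INTER_CUBIC)[:,:,::-1])
E
```

```text
t: 8.15
tool_pos: [0.4719, 0.2953, 0.2161]
tool_rot: [0.999, -0.054, -0.001, 0.0]
ft_force: [-1.0, -0.2, 0.2]
finger_gap: 0.06
finger_force: 0.0
t: 8.65
tool_pos: [0.4725, 0.2968, 0.183]
tool_rot: [0.999, -0.053, 0.001, -0.0]
ft_force: [-0.2, 0.1, 0.4]
finger_gap: 0.0598
finger_force: 0.0
[0.47245251 0.29687951 0.18304446] [ 0.19229709  0.32459194 -0.12037248]
```

View pics/arm2.png

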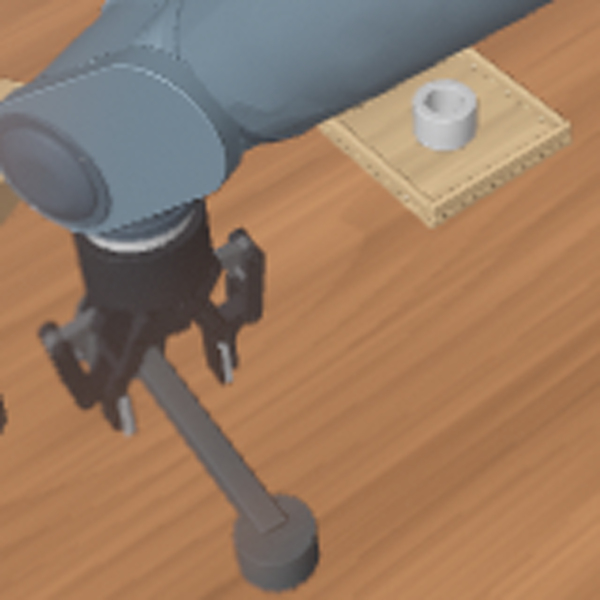

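The crop shows the fingers at (126,432) and (228,381) straddling the bar evenly, so I'll grip and lift.

```bash
python3 -m creep '[{"tx":0,"ty":0,"tz":0,"rx":0,"ry":0,"rz":0,"hand":0.03},{"tx":0,"ty":0,"tz":0,"rx":0,"ry":0,"rz":0,"hand":0.005},{"tx":0,"ty":0,"tz":0,"rx":0,"ry":0,"rz":0,"hand":0.005},{"tx":0,"ty":0,"tz":0,"rx":0,"ry":0,"rz":0,"hand":0.005},{"tx":0,"ty":0,"tz":0,"rx":0,"ry":0,"rz":0,"hand":0.005}]' 80
python3 -m creep '[{"tx":0,"ty":0,"tz":0.01,"rx":0,"ry":0,"rz":0,"hand":0.005},{"tx":0,"ty":0,"tz":0.02,"rx":0,"ry":0,"rz":0,"hand":0.005},{"tx":0,"ty":0,"tz":0.03,"rx":0,"ry":0,"rz":0,"hand":0.005},{"tx":0,"ty":0,"tz":0.03,"rx":0,"ry":0,"rz":0,"hand":0.005},{"tx":0,"ty":0,"tz":0,"rx":0,"ry":0,"rz":0,"hand":0.005}]'
python3 -m creep '[{"tx":0,"ty":0,"tz":0.01,"rx":0,"ry":0,"rz":0,"hand":0.005},{"tx":0,"ty":0,"tz":0,"rx":0,"ry":0,"rz":0,"hand":0.005},{"tx":0,"ty":0,"tz":0,"rx":0,"ry":0,"rz":0,"hand":0.005}]'
python3 - <<'E'
from h import *
T=[]
for i in range(5): s=viewer.snapshot("side");o=readout.observe();T.append(np.r_[o["ft_force"],o["torque"]])
print(o["tool_pos"],o["tool_rot"],np.mean(T,0).round(3))
cv2.imwrite("pics/arm3f.png",s[:,:,::-1]); cv2.imwrite("pics/arm3t.png",viewer.snapshot("top")[:,:,::-1])
cv2.imwrite("pics/arm3.png",cv2.resize(s[190:390,170:370],(600,600),interpolation=cv2.INTER_CUBIC)[:,:,::-1])
E
```

```text
t: 9.2
tool_pos: [0.4721, 0.2973, 0.1826]
tool_rot: [0.999, -0.053, 0.001, -0.001]
ft_force: [-0.7, 2.9, 6.1]
finger_gap: 0.0164
finger_force: 79.3
t: 9.7
tool_pos: [0.4727, 0.2971, 0.275]
tool_rot: [0.999, -0.053, 0.003, -0.001]
ft_force: [1.5, 0.8, -5.5]
finger_gap: 0.0166
finger_force: 79.1
t: 10.0
tool_pos: [0.4711, 0.2965, 0.2799]
tool_rot: [0.999, -0.053, -0.001, 0.001]
ft_force: [0.0, -0.2, -5.6]
finger_gap: 0.0168
finger_force: 78.9
[0.47151441 0.29670434 0.28086483] [ 9.98588403e-01 -5.31098447e-02 -6.70398809e-04  3.10881491e-04] [ 8.300e-02  1.970e-01 -6.605e+00 -7.000e-03  1.300e-02  3.000e-03]
```

View pics/arm3.png

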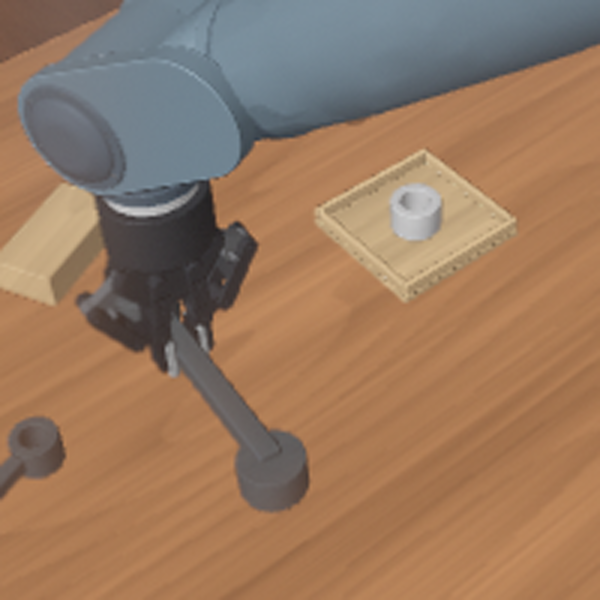

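The crop shows the arm held level, with its striker at (272,460), and the collar undisturbed in the tray. The wrist torque and the top view both put the balance point about 3 mm hubward of the grip. I'll carry it to the press now.

```bash
python3 -m creep '[{"tx":0,"ty":-0.01,"tz":0.02,"rx":0,"ry":0,"rz":0,"hand":0.005},{"tx":0,"ty":-0.02,"tz":0.02,"rx":0,"ry":0,"rz":0,"hand":0.005},{"tx":0,"ty":-0.03,"tz":0.01,"rx":0,"ry":0,"rz":0,"hand":0.005},{"tx":-0.002,"ty":-0.04,"tz":0,"rx":0,"ry":0,"rz":0,"hand":0.005},{"tx":-0.002,"ty":-0.04,"tz":0,"rx":0,"ry":0,"rz":0,"hand":0.005}]'
python3 -m creep '[{"tx":-0.002,"ty":-0.04,"tz":0,"rx":0,"ry":0,"rz":0,"hand":0.005},{"tx":-0.002,"ty":-0.04,"tz":0,"rx":0,"ry":0,"rz":-0.02,"hand":0.005},{"tx":-0.002,"ty":-0.04,"tz":0,"rx":0,"ry":0,"rz":-0.02,"hand":0.005},{"tx":-0.002,"ty":-0.04,"tz":0,"rx":0,"ry":0,"rz":-0.02,"hand":0.005},{"tx":-0.002,"ty":-0.04,"tz":0,"rx":0,"ry":0,"rz":-0.02,"hand":0.005}]'
python3 -m creep '[{"tx":-0.002,"ty":-0.04,"tz":0,"rx":0,"ry":0,"rz":-0.014,"hand":0.005},{"tx":-0.002,"ty":-0.04,"tz":0,"rx":0,"ry":0,"rz":0,"hand":0.005},{"tx":-0.002,"ty":-0.04,"tz":0,"rx":0,"ry":0,"rz":0,"hand":0.005},{"tx":-0.002,"ty":-0.04,"tz":0,"rx":0,"ry":0,"rz":0,"hand":0.005},{"tx":-0.002,"ty":-0.04,"tz":0,"rx":0,"ry":0,"rz":0,"hand":0.005}]'
python3 -m creep '[{"tx":0,"ty":-0.04,"tz":0,"rx":0,"ry":0,"rz":0,"hand":0.005},{"tx":0,"ty":-0.035,"tz":0,"rx":0,"ry":0,"rz":0,"hand":0.005},{"tx":0,"ty":-0.013,"tz":0,"rx":0,"ry":0,"rz":0,"hand":0.005},{"tx":0,"ty":0,"tz":0,"rx":0,"ry":0,"rz":0,"hand":0.005},{"tx":0,"ty":0,"tz":0,"rx":0,"ry":0,"rz":0,"hand":0.005}]'
python3 - <<'E'
from h import *
for i in range(5): s=viewer.snapshot("side")
o=readout.observe();print(o["t"],o["tool_pos"],o["tool_rot"],o["torque"],o["ft_force"])
t=viewer.snapshot("top"); cv2.imwrite("pics/f_s.png",s[:,:,::-1]); cv2.imwrite("pics/f_t.png",t[:,:,::-1])
cv2.imwrite("pics/fin1.png",np.hstack([cv2.resize(t[190:370,360:540],(400,400),interpolation=cv2.INTER_CUBIC),cv2.resize(s[130:310,340:520],(400,400),interpolation=cv2.INTER_CUBIC)])[:,:,::-1])
E
```

```text
t: 10.8
tool_pos: [0.4675, 0.1558, 0.3323]
tool_rot: [0.999, -0.052, 0.001, 0.0]
ft_force: [0.4, -1.3, -7.4]
finger_gap: 0.0165
finger_force: 79.5
t: 11.3
tool_pos: [0.4572, -0.0447, 0.3318]
tool_rot: [0.996, -0.093, 0.0, 0.0]
ft_force: [1.0, -0.6, -6.2]
finger_gap: 0.0167
finger_force: 79.4
t: 11.8
tool_pos: [0.4473, -0.2448, 0.3317]
tool_rot: [0.995, -0.1, 0.0, 0.0]
ft_force: [0.6, -0.2, -6.4]
finger_gap: 0.0167
finger_force: 79.4
t: 12.3
tool_pos: [0.4476, -0.3306, 0.3312]
tool_rot: [0.995, -0.1, -0.0, -0.001]
ft_force: [0.4, 0.5, -6.4]
finger_gap: 0.0165
finger_force: 79.6
12.55 [ 0.44787995 -0.33019749  0.33163941] [ 9.95057399e-01 -9.93013128e-02 -6.22781499e-05 -1.35360979e-04] [0.0416885  0.01401729 0.00353615] [-0.02640949 -0.42442913 -6.95736837]
```

View pics/fin1.png

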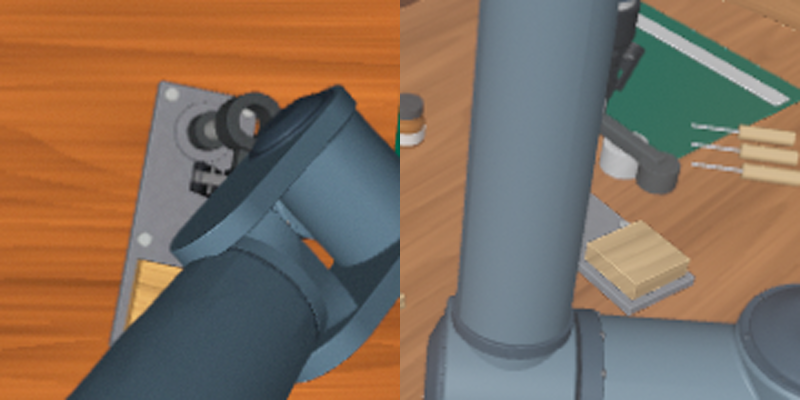

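The top crop shows the hub ring with its left edge near x = 216 and its top near y = 93, just outboard of the column. The spindle is hidden beneath it, as parallax would give. In the side crop the striker is at (655,170), above the block. I'll check numerically by overlaying the intended pose.

Run:
```python
from h import *
t=cv2.imread("pics/f_t.png"); s=cv2.imread("pics/f_s.png")
a=np.linspace(0,2*np.pi,200); sp=np.array([.5136,-.3439]); bl=np.array([.3273,-.3064])
sc=8
def draw(n,im,x0,y0,x1,y1,cir,out):
    o=cv2.resize(im[y0:y1,x0:x1],None,fx=sc,fy=sc,interpolation=cv2.INTER_CUBIC)
    for c,r,z in cir:
        q=pix(n,np.c_[c[0]+r*np.cos(a),c[1]+r*np.sin(a),0*a+z])
        print(n,r,z,"min",q.min(0).round(1),"max",q.max(0).round(1))
        cv2.polylines(o,[np.int32((q-[x0,y0]+.5)*sc)],True,(0,255,255),1)
    return cv2.resize(o,(400,400))
T=draw("top",t,440,215,500,275,[(sp,.027,.189),(sp,.015,.189),(sp,.015,.149)],0)
S=draw("side",s,425,175,485,235,[(bl,.024,.179),(bl,.024,.149)],0)
cv2.imwrite("pics/ov.png",np.hstack([T,S]))
```

```text
top 0.027 0.189 min [461.2 229.7] max [487.7 256.6]
top 0.015 0.189 min [467.1 235.7] max [481.8 250.6]
top 0.015 0.149 min [461.2 237.6] max [475.3 251.9]
side 0.024 0.179 min [446.8 195.9] max [465.7 206.9]
side 0.024 0.149 min [444.8 205.1] max [463.5 216.3]
```

View pics/ov.png

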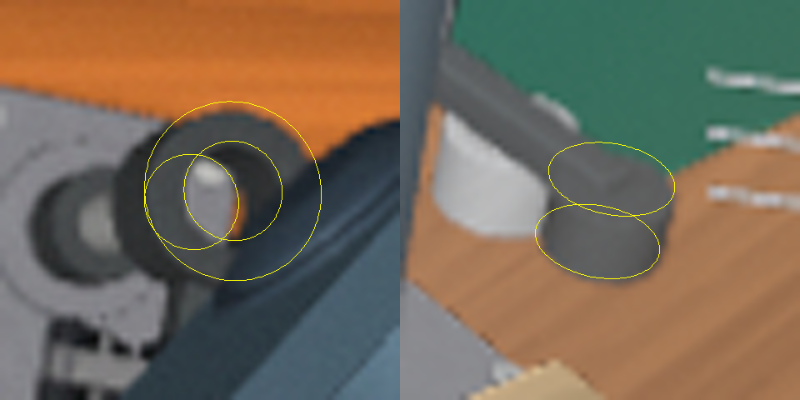

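The overlay shows the hub about 1.3 px (2–3 mm) short in x. That matches the TCP reading of 0.448 against the intended 0.450. The striker agrees within a pixel. I'll trim this and lower slightly.

```bash
python3 -m creep '[{"tx":0.0025,"ty":-0.001,"tz":-0.008,"rx":0,"ry":0,"rz":0,"hand":0.005},{"tx":0,"ty":0,"tz":-0.007,"rx":0,"ry":0,"rz":0,"hand":0.005},{"tx":0,"ty":0,"tz":0,"rx":0,"ry":0,"rz":0,"hand":0.005},{"tx":0,"ty":0,"tz":0,"rx":0,"ry":0,"rz":0,"hand":0.005},{"tx":0,"ty":0,"tz":0,"rx":0,"ry":0,"rz":0,"hand":0.005}]'
python3 -m creep '[{"tx":0,"ty":0,"tz":0,"rx":0,"ry":0,"rz":0,"hand":0.005},{"tx":0,"ty":0,"tz":0,"rx":0,"ry":0,"rz":0,"hand":0.005},{"tx":0,"ty":0,"tz":0,"rx":0,"ry":0,"rz":0,"hand":0.005},{"tx":0,"ty":0,"tz":0,"rx":0,"ry":0,"rz":0,"hand":0.005},{"tx":0,"ty":0,"tz":0,"rx":0,"ry":0,"rz":0,"hand":0.005}]'
python3 -c "
from station import job; print(job.sign_off())"
```

```text
t: 13.1
tool_pos: [0.4502, -0.3323, 0.3168]
tool_rot: [0.995, -0.1, 0.0, 0.0]
ft_force: [0.3, 0.3, -6.2]
finger_gap: 0.0167
finger_force: 79.6
t: 13.6
tool_pos: [0.4502, -0.3322, 0.3167]
tool_rot: [0.995, -0.1, 0.0, 0.0]
ft_force: [0.3, -0.7, -6.4]
finger_gap: 0.0167
finger_force: 79.6
the job is handed in; nothing more can be done
None
```

The job is handed in at about 13.6 s (verdict not shown): the collar lies flat in the tray, and the gripper holds the larger swing arm still and level by its balance point, its bore about 40 mm above the spindle tip and its striker over the cutting block by my measurements, with the mallet, offcut and jar left alone.

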